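# Seat a battery cell carrier by feel, then hold a sprung mirror on its target

### The job

Slide the battery cell's carrier along its rail, under the hood, until you feel it come fully home against the hidden stop, and leave it there. Then take the sprung mirror by the key on top and turn it until the side camera, looking into the mirror, sees the carrier's round target in the middle of the glass. Finish still holding the mirror steady at that angle with the fingers on the key, and leave the other things on the table where they are.

Things in the scene. Friction and masses are not known exactly. Their poses are not given: they have to be found in the camera images.
- rail: Fixed aluminium guide channel, 250 x 96 mm, 16 mm high, floor 4 mm thick, inside width 84 mm. Origin: middle of its underside. x axis: along the channel, the way the carrier slides home; y: across; z: up. A grey hood (top 24 mm above the table) bridges its last 41 mm, x = 84 to 125 mm; only the carrier's nose fits under it.
- rail_stop: Small steel stop, 18 mm wide, hidden under the hood; its place along the rail differs each time (90 to 112 mm from the rail's middle). Origin: middle of the lower edge of the face that the nose meets, on the channel's floor, 4 mm above the table. Axes as the rail's.
- carrier_tab (a point): Middle of the upright grey grip tab of the loose cell carrier: 22 mm along the rail, 12 mm across it, from 18 mm below to 20 mm above this point (top 52 mm over the table). The carrier (0.24 to 0.38 kg) lies in the channel with 2 mm play on either side and rubs lightly (a few N). Axes as the rail's, x towards its nose.
- carrier_nose (a point): Tip of the 30 mm wide, 8 mm high nose of the carrier (a black plate 80 mm wide, 8 mm thick, with a flat battery cell fixed on it, 13 mm thick together, beginning 13 mm ahead of the tab's middle). The tip is 135 mm ahead of the tab's middle; when the carrier is home it touches the stop's face.
- target (a point): Middle of the front face of the round white target with a dark ring, 24 mm across, which stands upright on the carrier's y side, 52 mm above the table and facing the mirror; it moves with the carrier: 59 mm ahead (x) and 37.5 mm to the side (y) of the tab's middle.
- mirror_unit: Fixed steel foot plate, 56 x 195 x 6 mm, that carries the turning mirror and, at its other end, the small grey side camera. Origin: on the table right under the mirror's upright axis; its y axis points from the camera to the mirror, z up.
- camera_lens (a point): Front of the side camera's lens, 125 mm from the mirror's axis towards -y of the mirror unit, 52 mm above the table. It looks level, straight at the mirror's axis. The camera reaches 69 mm above the table.
- mirror_face (a point): Middle of the mirror's glass face (46 x 42 mm, upright, in a black frame 50 mm wide), 52 mm above the table and on the upright axis. The glass looks towards this frame's -x.
- mirror_key (a point): Middle of the flat aluminium key on top of the mirror, on the upright axis, 103 mm above the table: 10 mm thick along its own x, 30 mm long along its own y (parallel to the glass), from 84 to 120 mm above the table. It turns with the mirror.
- mirror (a joint): Angle of the mirror about its upright axis, rad, 0 to 1.4, growing anticlockwise seen from above. At 0 the glass looks to the mirror unit's -x; it always starts there. A light return spring (0.08 N m per rad) turns it back to 0 when let go.
- sight_line (a point): Not a visible thing: the camera's line of sight after the mirror. It starts at the glass on the axis, 52 mm above the table, and runs level along this frame's x; as for any mirror, it turns by twice the mirror's angle. The target is in the middle of the glass for the camera when this line runs through it.
- pin_tin: Round pale tin, 68 mm across, 25 mm high, beside the mirror; a bystander. Origin: middle of its underside.
- charger_cube: White charger block, 58 x 42 x 26 mm, lying to the right; a bystander. Origin: middle of its underside.
- date_stamp: Hand stamp with a black knob, 26 x 34 x 74 mm, standing to the right; a bystander. Origin: middle of its underside.
- power_pack: Grey moulded power pack, 109 x 66 x 36 mm, behind the mirror; a bystander. Origin: middle of its underside.

How it is judged (in metres and radians):
On the way:
1. the carrier is home: its nose within 4 mm of the stop, still down in the rail (x of carrier_nose in the frame of rail_stop between -0.004 and 0.004 m and y of carrier_nose in the frame of rail_stop between -0.008 and 0.008 m and z of carrier_nose in the frame of rail_stop below 0.008 m), for 0.3 s.
At the end, for the whole second after the job is handed in: the carrier's nose is still within 4 mm of the stop and down in the rail; the camera's reflected line of sight passes within 12 mm to either side of the target's middle; the mirror is steady (under 0.05 rad/s) and held by the fingers (contact force over 1 N) (all of step 1 and y of target in the frame of sight_line between -0.012 and 0.012 m and x of target in the frame of sight_line above 0.03 m and contact force between the fingers and mirror above 1 N and velocity of joint mirror between -0.05 and 0.05 rad/s); the arm keeps its last pose, push and grip.
It fails at once if a bystander is pushed more than 30 mm (distance of any of pin_tin, charger_cube, date_stamp, power_pack from where it was at the start of the episode above 0.03 m).
It also fails if it takes over 38 s, if anything falls off the work surface, if the arm or the gripper's body presses on something with over 40 N, if the wrist force passes 120 N, or if a joint passes its speed limit or range.

### The arm

A 6-joint arm with a two-finger parallel gripper is mounted at the origin on a cart in front of the work surface, level with it; the furniture and walls round the work are solid. World frame = base frame: x ahead of the robot, y to its left, z up, the work surface at z = 0. Lengths are in mm, angles in rad, forces in N, time in s.
With the tool pointing down it reaches from about 300 to 775 mm from the base axis. Payload 14.6 kg.
Tool frame: the origin (TCP) lies at the very end of the fingers, on their centre line; the grasp point (between the pads) lies 19 mm behind it; z points along the fingers, y is the line along which they close (so a half turn about z gives the same grasp; the last joint's range is limited). The gripper opens to 94 mm and grips with 3 to 60 N. Pads are 16 mm wide; open, the fingers measure 119 mm over their backs; the gripper's body (75 mm by 177 mm) begins 78 mm behind the grasp point.
Start: joints at [-1.244, 0.3, 1.521, -0, 1.321, -0.067], TCP at [211.027, -507.894, 205.446] pointing down, gripper open.
Joint ranges: [-3.03, 3.03], [-0.79, 2.21], [0.23, 2.52], [-1.04, 4.18], [0, 3.07], [-2.55, 2.55]. Speed limits (rad/s): [2.22, 2.22, 2.57, 3.14, 3.14, 3.14].

### API

Orientations are given as a unit quaternion [x, y, z, w].
In Python, from plant import r, kin, status, vision, hand_in gives the robot as it stands. Calls block until the motion is done:
- r.movep(position, orientation): joint-space move of the TCP to a pose.
- r.line_to(position, frame=None, max_speed=150): straight line of the TCP; frame=None keeps the orientation; max_speed is the mean speed in mm/s.
- r.movej(angles): joint-space move.
- r.open_jaws() and r.grab(): open the fingers fully, or close them until they stop; the grip force is fixed at half the most.
- r.pause(seconds).
- kin.ik(position, orientation): joint angles nearest the present ones, or None.
- status.observe(): the state.
- vision.get_image(name): name is "scene" or "top" or "wrist"; returns the picture (400x640x3 uint8, red, green, blue); there is no depth.
- vision.camera_model(name): a dict with "camera_matrix" (3x3 intrinsics, pixels), "eye" and "attitude" of the camera in the world; the wrist camera has in their place "tool_from_camera" (4x4, takes a point from camera to tool coordinates, whose origin is the TCP and whose axes are the flange's). Camera axes: x right, y down, z forward; pixel columns grow to the right and rows downward; lengths in mm; the calibration is good to about 2 mm. A picture is of the moment at which its call begins: read the wrist's pose just before it. camera_model takes no time and is no camera call.
A pose or a line that the arm cannot do raises r.Unreachable and nothing moves.
- hand_in(): hands the job in; it is judged then, once.
The state is a dict: "clock": time; "joint_positions": joint angles; "dq": joint speeds; "tau": joint torques, N m; "ee_pos": TCP position; "tool_rot": TCP orientation; "force": force on the tool from outside, world axes, zero at the start; "torque": the same for the moment, N m; "width": opening from 0.0 (shut) to 1.0 (fully open); "grip_force": force on a finger pad.
Only numpy, scipy, OpenCV 4.12 (cv2) and the standard library are available. Lean on these libraries where they do the work, as an engineer would, in place of code of your own. Each camera call takes 0.05 s, during which the arm holds its last target. There are 200 camera calls.

## Working session

There is one attempt and no reset: what is moved stays moved. The work goes in short steps, each a Python script; the robot and the scene stay as the last script left them, time stands still between calls to the robot, and variables do not carry over. Pictures are saved under pics/ and viewed, at most 10 in all, crops included, and the job is handed in when it is done.

```bash
ls; mkdir -p pics; python3 - <<'E'
from plant import r, kin, status, vision
import cv2
for n in("scene","top"):
    cv2.imwrite(f"pics/{n}0.png",vision.get_image(n)[:,:,::-1]); print(n,vision.camera_model(n))
print(vision.camera_model("wrist")); print(status.observe())
E
```

```text
pics
scene {'camera_matrix': array([[418.44450516,   0.        , 318.02467024],
       [  0.        , 418.44450516, 195.59762548],
       [  0.        ,   0.        ,   1.        ]]), 'eye': array([ 299.18733863, -469.56448125,  798.73876027]), 'attitude': array([ 0.89599392, -0.23975264,  0.09545772, -0.36138816])}
top {'camera_matrix': array([[465.26576584,   0.        , 313.69037151],
       [  0.        , 465.26576584, 196.69026506],
       [  0.        ,   0.        ,   1.        ]]), 'eye': array([ 284.12852646,  -42.55705258, 1204.88758709]), 'attitude': array([ 0.83684119, -0.52226714,  0.0874421 , -0.13888026])}
{'camera_matrix': array([[290.7500974 ,   0.        , 323.855764  ],
       [  0.        , 290.7500974 , 195.26260123],
       [  0.        ,   0.        ,   1.        ]]), 'tool_from_camera': array([[ 5.92713208e-04, -9.61805259e-01, -2.73733980e-01,
         8.10443827e+01],
       [ 9.99999813e-01,  5.28431645e-04,  3.08565130e-04,
        -3.26321991e-01],
       [-1.52129867e-04, -2.73734112e-01,  9.61805392e-01,
        -1.80128127e+02],
       [ 0.00000000e+00,  0.00000000e+00,  0.00000000e+00,
         1.00000000e+00]])}
{'clock': 0.1, 'joint_positions': array([-1.24359332e+00,  3.00424943e-01,  1.52153118e+00, -7.40290727e-07,
        1.32073152e+00, -6.66227918e-02]), 'dq': array([-0.00055957, -0.00073678, -0.00092858,  0.00183388, -0.00028696,
        0.00013796]), 'tau': array([ 6.03462704e-04, -5.32650483e+01, -3.53286517e+01,  7.09840260e-02,
        2.34751002e-02, -7.21337938e-05]), 'ee_pos': array([ 210.95329779, -507.66505922,  204.93276671]), 'tool_rot': array([ 9.80675054e-01,  1.95642885e-01, -7.14869467e-05, -5.42806983e-04]), 'force': array([ 0.73712959, -0.38595104, -0.09621307]), 'torque': array([-0.02549612, -0.02135475, -0.02083765]), 'grip_force': 0.0, 'width': 1.00070321928589}
```

View pics/scene0.png

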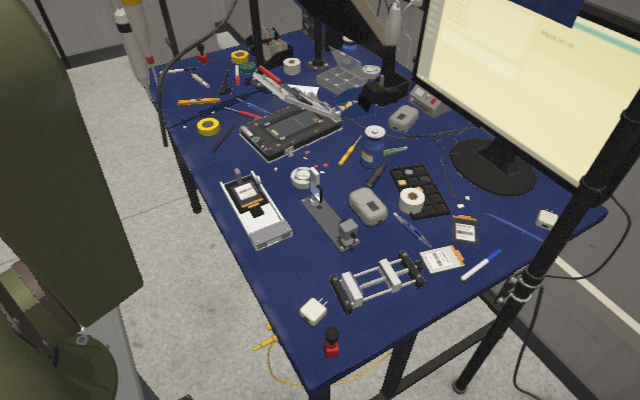

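View pics/top0.png

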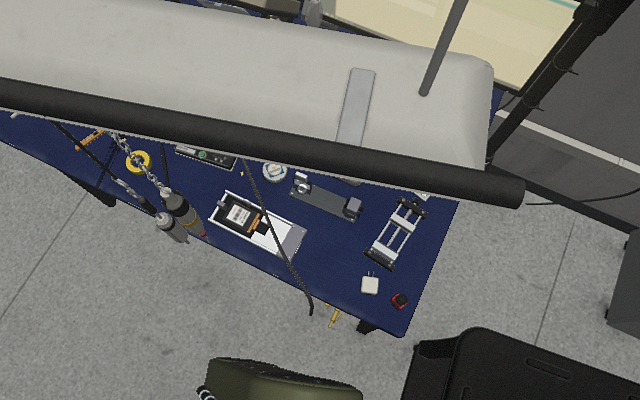

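The scene view shows the rail at about (255,208), with its hood at (270,235) and the tab at (238,175). The mirror is at (315,185), the side camera at (347,233) and the power pack at (368,205). In the top view the rail is at (257,222) and the mirror unit at (327,197). I'll enlarge both.

```bash
cat > h.py <<'E'
import numpy as np, cv2
from scipy.spatial.transform import Rotation as R
from plant import r, kin, status, vision
def ray(name,uv,st=None):
    m=vision.camera_model(name); d=np.linalg.inv(m["camera_matrix"])@[uv[0],uv[1],1]
    if name=="wrist":
        A=R.from_quat(st["tool_rot"]).as_matrix(); T=m["tool_from_camera"]
        return A@T[:3,3]+st["ee_pos"], A@T[:3,:3]@d
    return m["eye"],R.from_quat(m["attitude"]).as_matrix()@d
def onz(name,uv,z,st=None):
    o,d=ray(name,uv,st); return o+d*(z-o[2])/d[2]
E
python3 - <<'E'
import cv2
from h import *
s=cv2.imread("pics/scene0.png");t=cv2.imread("pics/top0.png")
a=cv2.resize(s[160:255,215:375],(800,475),interpolation=cv2.INTER_CUBIC)
cv2.imwrite("pics/s1.png",a)
a=cv2.resize(t[165:265,205:365],(800,500),interpolation=cv2.INTER_CUBIC)
cv2.imwrite("pics/t1.png",a)
for uv in [(270,235),(238,175),(315,185),(347,233)]: print(onz("scene",uv,20))
for uv in [(220,200),(290,242),(300,187),(355,207)]: print(onz("top",uv,20))
E
```

```text
[508.24690027 125.50173529  20.        ]
[522.0498696  356.71715577  20.        ]
[683.81171938 218.60326075  20.        ]
[669.43590643  39.38595244  20.        ]
[530.09043341 355.9338867   20.        ]
[509.8937475  134.79830764  20.        ]
[657.71219457 179.68498404  20.        ]
[671.44277889  22.23587354  20.        ]
```

View pics/s1.png

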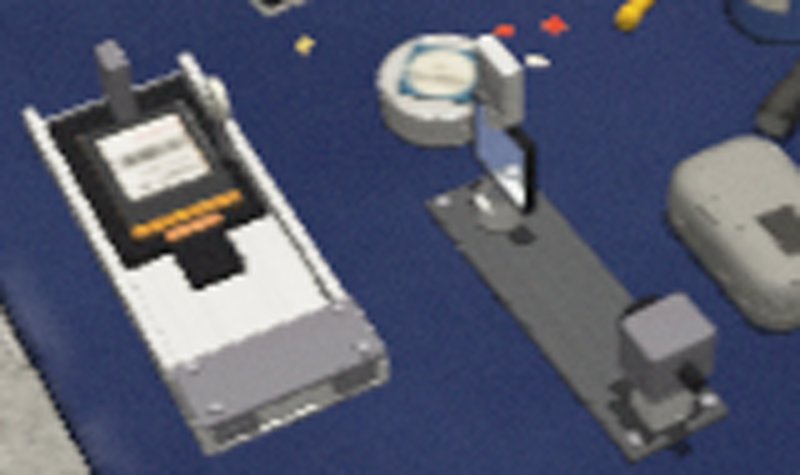

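View pics/t1.png

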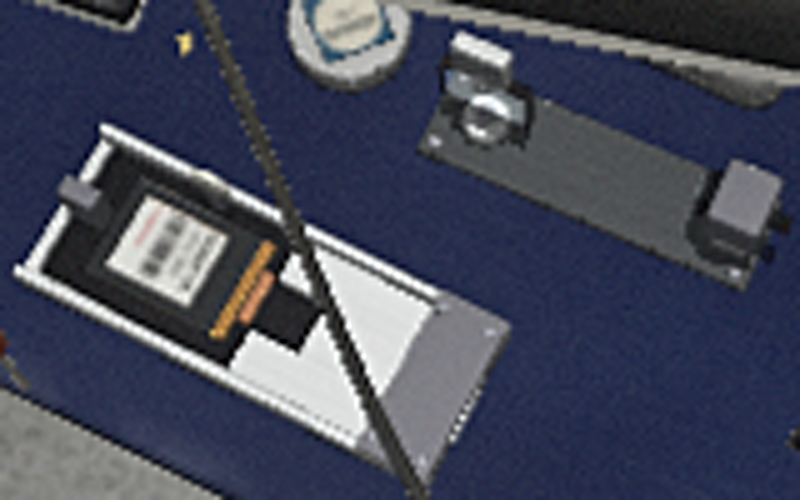

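The crops show hood-top corners in the scene at (172,372), (345,297), (388,352) and (210,430), and the tab top at (112,50). The key top is at (503,62) in the scene and (482,52) in the top view. The camera-box top is at (668,322) in the scene and (745,195) in the top view.

```bash
python3 - <<'E'
from h import *
def S(u,v,z): return onz("scene",((u+.5)/5-.5+215,(v+.5)/5-.5+160),z).round(1)
def T(u,v,z): return onz("top",((u+.5)/5-.5+205,(v+.5)/5-.5+165),z).round(1)
print("hoodS",S(172,372,24),S(345,297,24),S(388,352,24),S(210,430,24))
print("hoodT",T(440,292,24),T(510,325,24))
print("railEndS",S(27,112,16),S(185,58,16)); print("railEndT",T(18,270,16),T(105,127,16))
print("tab",S(112,50,52),T(80,190,52))
print("key",S(500,60,120),T(482,50,120)); print("cam",S(668,322,69),T(746,192,69))
print("plateT",T(420,150,6),T(745,287,6)); print("plateS",S(428,203,6),S(630,460,6),S(726,408,6))
print("tin",T(348,30,25),S(440,75,25)); print("nose",T(305,335,12),S(220,270,12))
E
```

```text
hoodS [465.5 150.   24. ] [557.2 150.9  24. ] [559.5 109.7  24. ] [467.1 109.7  24. ]
hoodT [557.7 151.3  24. ] [557.8 110.2  24. ]
railEndS [470.9 359.6  16. ] [561.5 356.4  16. ]
railEndT [471.8 359.5  16. ] [562.5 357.9  16. ]
tab [518.6 343.4  52. ] [517.9 340.2  52. ]
key [656.  170.2 120. ] [656.9 173.5 120. ]
cam [662.6  28.   69. ] [663.9  26.8  69. ]
plateT [628.7 200.4   6. ] [636.   9.   6.]
plateS [629.6 201.3   6. ] [633.3   9.3   6. ] [689.   12.3   6. ]
tin [667.8 263.4  25. ] [672.1 265.6  25. ]
nose [508.1 206.6  12. ] [515.  207.8  12. ]
```

All of these agree: sizes match (hood 41×92 mm, rail 250 mm) and the two views are within 3 mm. The rail's x direction is about (-0.015,-1), and the mirror axis is near (657,172). Moving over the tab for a close look.

```bash
cat >> h.py <<'E'
def Q(yaw): return (R.from_euler('z',yaw)*R.from_euler('x',np.pi)).as_quat()   # tool down, tool x at yaw
YR=np.pi/2-0.0145   # tool x along -rail x
E
python3 - <<'E'
from h import *
print(kin.ik([518,342,25],Q(YR)), kin.ik([657,172,88],Q(np.pi/2+.03+.6)))
r.movep([518,342,140],Q(YR)); st=status.observe(); print(st["clock"],st["ee_pos"],st["tool_rot"],st["force"])
st=status.observe(); im=vision.get_image("wrist"); cv2.imwrite("pics/w1.png",im[:,:,::-1]); np.save("w1.npy",np.r_[st["ee_pos"],st["tool_rot"]])
E
```

```text
[ 5.24535946e-01  6.47600666e-01  1.45967916e+00 -4.44089210e-16
  1.03431282e+00  5.39035946e-01] [ 0.20213194  0.69173919  1.22264452  0.          1.22720895 -0.42786806]
3.2667 [518.39128179 341.39968867 140.04687004] [7.12575238e-01 7.01595701e-01 2.93240197e-05 4.38624213e-05] [0.63676236 0.96914747 0.80852461]
```

View pics/w1.png

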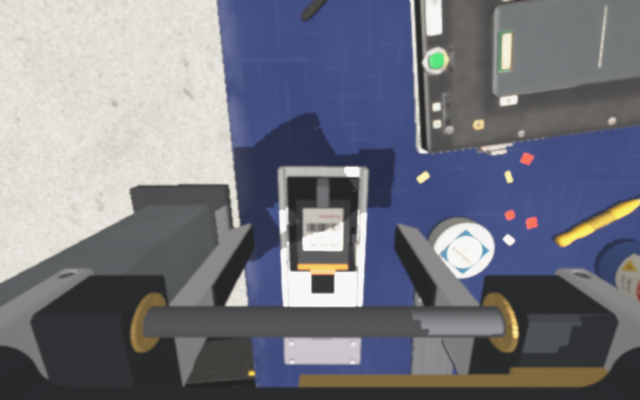

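The wrist view shows the tab at about (323,190), centred between the open fingers, with the channel clear. I'll descend, grab, and slide with a force check.

```bash
cat >> h.py <<'E'
U=np.array([-0.0145,-1,0])
def slide(d,n,lim):
    f0=status.observe()["force"]@U
    for i in range(n):
        r.line_to(status_target(d),max_speed=60)
E
sed -i '/^def slide/,$d' h.py
python3 - <<'E'
from h import *
r.line_to([518,341.5,25],max_speed=200); r.grab(); s=status.observe(); print(s["clock"],s["ee_pos"],s["force"],s["width"]*94,s["grip_force"])
p=np.array([518,341.5,25.]); 
r.line_to(p+58*U,max_speed=80); s=status.observe(); print(s["clock"],s["ee_pos"],s["force"],s["width"]*94,s["grip_force"])
for k in range(20):
    q=p+(58+2*(k+1))*U; r.line_to(q,max_speed=30); s=status.observe(); print(k,round(s["clock"],2),s["ee_pos"].round(1),s["force"].round(1))
    if abs(s["force"]@U)>12: break
E
```

```text
5.2667 [517.94182831 341.51259058  25.01326369] [-0.30388709 -0.59851985  0.43778521] 11.65186773842752 29.98593360185623
6.1417 [517.17703413 283.46096301  24.97139137] [-0.60701427 -0.732328   -0.28972095] 11.598529563146625 29.984268844127655
0 6.39 [517.1 281.7  25. ] [-0.5 -0.2 -1.1]
1 6.64 [517.1 279.5  25. ] [ 0.1 -0.4 -1.4]
2 6.89 [517.1 277.3  25. ] [ 0.4 -1.2 -1.4]
3 7.14 [517.4 277.   25.6] [ 0.4 11.5 -0.3]
4 7.39 [517.7 276.8  26.3] [ 0.3 22.5  1.5]
```

There is a firm contact at y≈277, so the nose is about 91.5 mm along the rail, inside the stop's range. I'll push a bit harder to rule out a snag, then look.

```bash
python3 - <<'E'
from h import *
p=np.array([518,341.5,25.])
for d in (70,72,68,65): 
    r.line_to(p+d*U,max_speed=30); s=status.observe(); print(round(s["clock"],2),s["ee_pos"].round(1),s["force"].round(1))
r.open_jaws(); s=status.observe(); print(round(s["clock"],2),s["ee_pos"].round(1),s["force"].round(1))
for n in("scene","top"): cv2.imwrite(f"pics/{n}2.png",vision.get_image(n)[:,:,::-1])
s=cv2.imread("pics/scene2.png");t=cv2.imread("pics/top2.png")
a=np.vstack([cv2.resize(i,(800,300),interpolation=cv2.INTER_CUBIC) for i in(s[170:245,215:415],t[165:240,205:405])])
cv2.imwrite("pics/c2.png",a)
E
```

```text
7.64 [517.8 276.3  27. ] [-2.2 32.4  4.3]
7.89 [517.8 274.9  27.3] [-1.8 36.2  7. ]
8.18 [517.5 275.5  26. ] [-0.5 13.3  3.9]
8.43 [517.2 276.7  25.2] [-0.1  3.3  1.8]
9.73 [517.1 276.5  25. ] [ 0.5  0.1 -0. ]
```

View pics/c2.png

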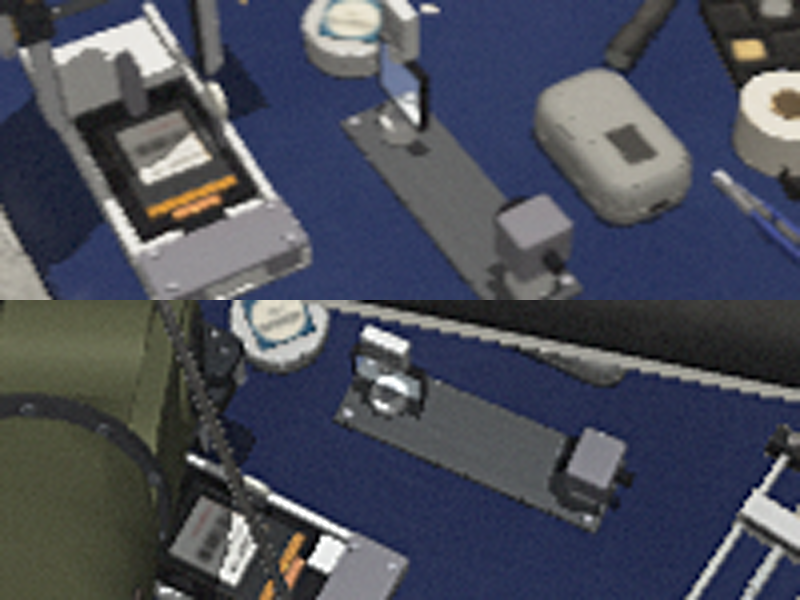

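The nose is under the hood and held firm at 36 N, so the carrier is home. The target shows at crop (213,97) in the scene and (255,487) in the top view. Next I'll compute it and hover over the key.

```bash
python3 - <<'E'
from h import *
print("target S",onz("scene",(215+213/4,170+97/4),52),"T",onz("top",(205+255/4,165+187/4),52),"geom",np.array([517.3,277,32])+59*U+37.5*np.array([1,-.0145,0]))
r.line_to([517,276.5,150],max_speed=250)
r.movep([657,172,170],Q(np.pi/2+.03)); st=status.observe(); im=vision.get_image("wrist"); print(st["clock"],st["ee_pos"],st["force"])
cv2.imwrite("pics/w3.png",im[:,:,::-1]); np.save("w3.npy",np.r_[st["ee_pos"],st["tool_rot"]])
E
```

```text
target S [551.26261529 220.05965803  52.        ] T [551.02570166 215.8238373   52.        ] geom [553.9445  217.45625  32.     ]
11.2167 [655.99822666 172.75589987 168.56006176] [-0.26784814  0.30032979 -0.34968012]
```

View pics/w3.png

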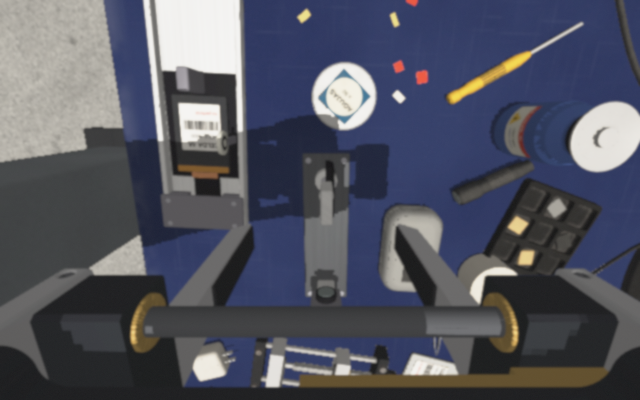

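The wrist view shows the key at about (326,207), centred between the fingers. The target is at (222,143), the plate corners at (304,153), (348,153) and (302,297), and the camera at (326,290). I'll check these numbers.

```bash
python3 - <<'E'
from h import *
w=np.load("w3.npy"); st={"ee_pos":w[:3],"tool_rot":w[3:]}
W=lambda u,v,z: onz("wrist",(u,v),z,st).round(1)
print("plate",W(304,154,6),W(348,154,6),W(302,297,6)); print("target",W(224,142,52)); print("key",W(326.5,190,120),W(326.5,224,120)); print("cam",W(326,276,69))
print("tab",W(183,79,52), "hood",W(163,194,24),W(243,194,24),W(243,228,24))
g=cv2.imread("pics/w3.png",0); 
for v in(195,205,215): print(v,g[v,314:340])
print(g[180:235:1,326])
E
```

```text
plate [632.3 205.5   6. ] [684.1 207.1   6. ] [631.9  10.8   6. ]
target [554.5 221.5  52. ]
key [658.5 192.7 120. ] [659.5 163.1 120. ]
cam [662.   82.6  69. ]
tab [519.2 279.8  52. ] hood [470.4 156.5  24. ] [563.3 159.4  24. ] [561.4 117.   24. ]
195 [ 63  63  63  68  86 107 120 130 139 143 144 145 145 144 144 143 141 133
 117  92  68  61  62  63  64  65]
205 [ 62  63  63  64  66  76  99 122 135 140 142 142 143 144 144 144 142 130
 102  68  56  60  64  64  63  65]
215 [ 64  63  64  65  72  87 106 124 136 140 141 141 141 141 141 142 141 129
 104  84  95 109 116 117 118 118]
[ 64  87 107 115 115 116 115 115 115 116 122 131 139 142 144 145 144 144
 144 145 145 145 144 144 143 143 141 141 140 141 141 142 143 142 141 141
 140 141 142 142 142 141 140 137 132 123 118 117 117 118 117 117 116 116
 116]
```

All consistent, allowing for a common wrist bias of about 6 mm in y and 2.5 mm in x. Relative to the axis the target lies at about (-104.5, 45), so θ ≈ 0.567 rad and the tool yaw should be about 124.2°.

```bash
python3 - <<'E'
from h import *
def show(t): s=status.observe(); print(t,round(s["clock"],2),s["ee_pos"].round(1),s["force"].round(1),s["torque"].round(2),round(s["width"]*94,1),round(s["grip_force"],1),round(np.degrees(R.from_quat(s["tool_rot"]).as_euler('zyx')[0]),1))
p=[657,172,91]; y0=np.pi/2+.03
r.line_to(p,max_speed=150); show("down")
r.grab(); show("grab")
for a in (.2,.4,.567): r.movep(p,Q(y0+a)); show(a)
r.pause(.5); show("end")
E
```

```text
down 11.94 [657.3 172.5  92.1] [0.5 0.3 1. ] [-0.01 -0.12 -0.03] 93.8 0.0 -91.7
grab 13.19 [657.7 172.   91.1] [ 6.8  0.2 -2.4] [ 0.1  -1.18  0.02] 10.0 30.0 -91.7
0.2 13.5 [658.5 172.1  91. ] [14.6  2.4 -5.5] [ 0.4  -2.39 -0.05] 9.9 30.0 -103.2
0.4 13.81 [659.2 172.4  91.1] [21.5  4.2 -9.7] [ 0.82 -3.6  -0.14] 9.9 30.0 -114.7
0.567 14.09 [659.8 172.7  91.1] [ 26.4   7.  -11.5] [ 1.23 -4.55 -0.17] 9.8 30.0 -124.2
end 14.59 [659.8 172.7  91.1] [ 26.7   7.7 -12.6] [ 1.16 -4.56 -0.15] 9.6 30.0 -124.2
```

The grip is good, but the tool is being pulled towards +x and a little +y. I'll shift to relieve that, then check the view.

```bash
python3 - <<'E'
from h import *
def show(t): s=status.observe(); print(t,round(s["clock"],2),s["ee_pos"].round(1),s["force"].round(1),s["torque"].round(2),round(s["width"]*94,1),round(s["grip_force"],1),round(np.degrees(R.from_quat(s["tool_rot"]).as_euler('zyx')[0]),2)); return s
y=np.pi/2+.03+.567
p=np.array([657,172,91.])
for k in range(4):
    s=show(k); f=s["force"]
    if np.hypot(*f[:2])<6: break
    p[:2]+=np.clip(f[:2]*.08,-2.2,2.2); r.movep(p,Q(y)); r.pause(.3)
show("end"); print(p)
for n in("scene","top"): cv2.imwrite(f"pics/{n}4.png",vision.get_image(n)[:,:,::-1])
s=cv2.imread("pics/scene4.png");t=cv2.imread("pics/top4.png")
a=np.vstack([cv2.resize(i,(800,300),interpolation=cv2.INTER_CUBIC) for i in(s[165:240,215:415],t[165:240,205:405])])
cv2.imwrite("pics/c4.png",a)
E
```

```text
0 14.59 [659.8 172.7  91.1] [ 26.7   7.7 -12.6] [ 1.16 -4.56 -0.15] 9.6 30.0 -124.19
1 15.14 [660.1 172.8  91.1] [ 9.8  2.2 -4.5] [ 0.32 -1.67 -0.09] 9.7 30.0 -124.2
2 15.69 [660.2 172.8  91. ] [ 5.8  0.1 -2.1] [ 0.14 -1.05 -0.07] 9.7 30.0 -124.2
end 15.69 [660.2 172.8  91. ] [ 5.8  0.1 -2.1] [ 0.14 -1.05 -0.07] 9.7 30.0 -124.2
[659.91810585 172.7918479   91.        ]
```

View pics/c4.png

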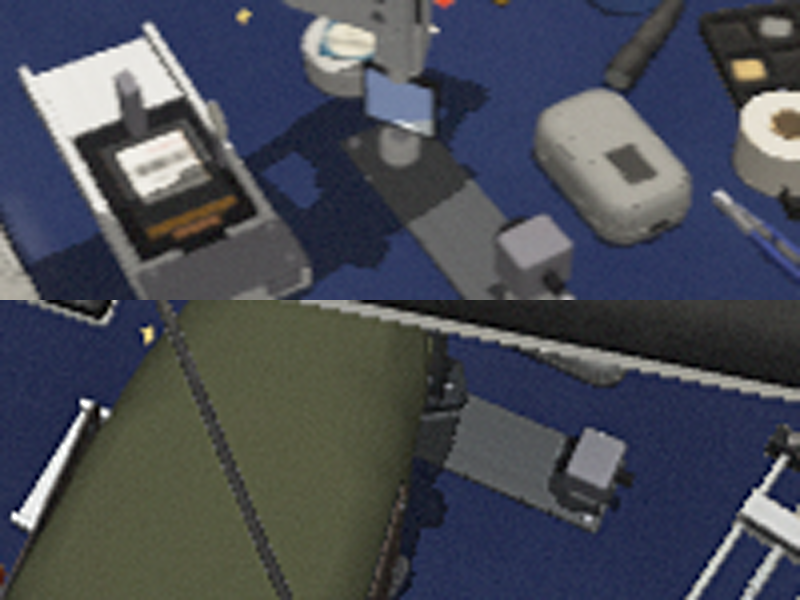

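The carrier's tab and target haven't moved in the picture, the forces are low, and the mirror glass has turned, with its lower edge running (365,117)–(435,135). A quick check of that angle before handing in.

```bash
python3 - <<'E'
from h import *
from plant import hand_in
a=onz("scene",(215+365/4,165+117/4),30);b=onz("scene",(215+435/4,165+136/4),30);d=a-b
ang=np.degrees(np.arctan2(d[1],d[0])); print(a,b,np.linalg.norm(d),ang)
s=status.observe(); print(s["grip_force"],s["clock"])
if abs(ang-124.2)<8: print(hand_in())
E
```

```text
[642.8636742  191.71404465  30.        ] [673.13427761 154.89275562  30.        ] 47.66672588466604 129.42345821434205
30.000075101852417 15.7917
the job is handed in; nothing more can be done
None
```

The job is handed in: the carrier is home against the stop, holding firm at 36 N, and the gripper still holds the mirror key. I set the mirror to about 0.57 rad to line up the target. The one independent check, a coarse camera reading of the glass edge, came out about 5° past that angle, so the aim is not confirmed to the 12 mm tolerance.

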